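# Ready the water bath: pots in, thermometer clipped on, timer set

### The arm

A 6-joint arm with a two-finger parallel gripper is mounted at the origin on the work surface. World frame = base frame: x ahead of the robot, y to its left, z up, the work surface at z = 0. Lengths are in m, angles in degrees, forces in N, time in s.
With the tool pointing down it reaches from about 0.325 to 0.85 m from the base axis. Payload 15.5 kg.
Tool frame: the origin (TCP) lies at the very end of the fingers, on their centre line; the grasp point (between the pads) lies arm.grip_depth behind it (arm.grip_depth is the distance from the TCP to the grasp point, in m); z points along the fingers, y is the line along which they close (so a half turn about z gives the same grasp; the last joint's range is limited). The gripper opens to 91 mm and grips with 3 to 60 N. Pads are 32 mm wide; open, the fingers measure 118 mm over their backs; the gripper's body (76 mm by 178 mm) begins 60 mm behind the grasp point.
Start: joints at [63.971, 28.281, 77.091, -0, 74.628, -5.472], TCP at [0.219, 0.585, 0.192] pointing down, gripper open.
Joint ranges: [-166.48, 166.48], [-47.26, 123.95], [12.59, 153.08], [-70.14, 250.14], [6.76, 159.57], [-176.63, 176.63]. Speed limits (degrees/s): [108.29, 108.29, 147.25, 172.46, 172.46, 172.46].

### API

Orientations are given as a 3x3 rotation matrix whose columns are the frame's x, y, z axes.
In Python, from rig import arm gives the robot as it stands. Calls block until the motion is done:
- arm.move_to(position, orientation): joint-space move of the TCP to a pose.
- arm.move_l(position, orientation=None, feed=0.15): straight line of the TCP; orientation=None keeps the orientation; feed is the mean speed in m/s.
- arm.move_joints(angles): joint-space move.
- arm.grip(opening): finger opening in m; the grip force is fixed at half the most; returns when the fingers have stopped.
- arm.sleep(seconds).
- arm.solve_ik(position, orientation): joint angles nearest the present ones, or None.
- arm.snapshot(name): name is "side" or "top"; returns the picture (384x512x3 uint8, red, green, blue); there is no depth.
- arm.get_calibration(name): a dict with "intrinsics" (3x3 intrinsics, pixels), "cam_to_world" (4x4, takes a point from camera to world coordinates). Camera axes: x right, y down, z forward; pixel columns grow to the right and rows downward; lengths in m; the calibration is good to about 2 mm. A picture is of the moment at which its call begins. get_calibration takes no time and is no camera call.
A pose or a line that the arm cannot do raises arm.Unreachable and nothing moves.
- arm.sign_off(): hands the job in; it is judged then, once.
Readings, each from a call of its own:
- arm.current_t(): time.
- arm.current_joint_positions(): joint angles.
- arm.current_dq(): joint speeds.
- arm.current_tau(): joint torques, N m.
- arm.current_ee_pos(): TCP position.
- arm.current_tool_rot(): TCP orientation.
- arm.current_force(): force on the tool from outside, world axes, zero at the start.
- arm.current_torque(): the same for the moment, N m.
- arm.current_width(): finger opening in m.
- arm.current_grasp_force(): force on a finger pad.
Only numpy, scipy, OpenCV 4.12 (cv2) and the standard library are available. Lean on these libraries where they do the work, as an engineer would, in place of code of your own. Each camera call takes 0.05 s, during which the arm holds its last target. There are 200 camera calls.

### The job

Get the puddings ready for their water bath: stand every lidded pudding pot upright on the floor of the blue baking dish. Then take the clip-on thermometer off its wooden stand and clip it onto the dish's rim at the red mark, pushed fully down, upright and with its probe inside the dish; last, wind the timer: turn its knob clockwise all the way to the stop, then back until its white line points at the red mark on the timer. Leave the pepper mill, the oil bottle and the salt crock where they are.

Things in the scene. Friction and masses are not known exactly. Their poses are not given: they have to be found in the camera images.
- dish: blue stoneware baking dish, open on top, fixed to the counter: 166 mm (its x) by 292 mm (its y), 60 mm high, walls and floor 8 mm thick (inside 150 x 276 mm, inner floor 8 mm up). Origin: centre of its underside, z up; its -x wall faces the robot and carries a red mark
- dish_mark (a point): red glaze mark, 30 mm long, in the middle of the rim of the dish's near (-x) wall: the point on top of the rim, in the middle of its 8 mm thickness, 60 mm above the counter. Axes as the dish's: +x points into the dish, y along the wall
- clip: clip-on thermometer, 85 g: steel spring clip, jaws down, black handles up; it starts clipped on its stand. Origin: underside of the bridge between the jaws (rests on the rim when fully home), in the middle of an 8 mm wall; y along the wall, +x to the fixed jaw, dial and probe side. Fixed jaw: inner face x = 4 mm, 24 mm wide, down to z = -22 mm; sprung jaw on the -x side
- clip_grip (a point): where to grip the clip: between its handles, 45 mm above its origin at x = -3.5 mm (handles end at z = 60 mm). Squeeze across the clip's x with 15 N or more: the jaws open fully, the outer faces of the handles (24 mm wide) are then upright and 31 mm apart (x = -19 and +12 mm), the mouth 17 mm wide (x = -13 to 4 mm). Unsqueezed, the -x handle slopes out to x = -40 mm
- clip_jaw (a joint): opening of the clip's sprung jaw, rad: 0 jaws shut on nothing, about 0.26 when clamped on an 8 mm wall, 0.70 fully squeezed open
- clip_probe (a point): lower tip of the probe, a 5 mm rod at x = 30 mm in the clip's frame, reaching to z = -40 mm under the round dial (32 mm across, x = 14 to 46 mm, z = 0 to 11 mm)
- stand: light wooden stand of the thermometer, fixed: foot 90 x 60 mm and 12 mm thick, with an upright slat 8 mm thick (its x) and 50 mm wide (its y), top at 60 mm. Origin: centre of the underside
- timer: white kitchen timer, fixed, 92 x 92 mm and 30 mm high, with a knob on top. Black ticks every 0.5 rad on its round dial and one larger red mark. Origin: centre of the underside
- knob_grip (a point): on the axis of the timer knob, 62 mm above the counter, at the height to grip. The knob is a dark steel bar 44 mm long (the point's x), 14 mm thick (y), its top 72 mm above the counter, above a 50 mm disc; a white line on top runs from the middle to its -x end and is the pointer
- timer_knob (a joint): angle of the timer knob, rad, growing clockwise seen from above; 0 when the white line points to the timer's -x side, 2.4 when it points at the red mark; 4.5 at the stop where its clockwise travel ends (last tick); it stays where it is left
- mill: dark wooden pepper mill, 157 mm tall, 54 mm across, to be left alone. Origin: centre of the underside
- oil: green oil bottle, 200 mm tall, 60 mm across, to be left alone. Origin: centre of the underside
- crock: terracotta salt crock, 82 mm tall, 76 mm across, to be left alone. Origin: centre of the underside
- pot1: white lidded pudding pot with a brass lid, a cylinder 48 mm across (lid 45 mm) and 50 mm tall; may be absent. Origin: centre of its underside, z up
- pot2: white lidded pudding pot with a brass lid, a cylinder 48 mm across (lid 45 mm) and 50 mm tall; may be absent. Origin: centre of its underside, z up
- pot3: white lidded pudding pot with a brass lid, a cylinder 48 mm across (lid 45 mm) and 50 mm tall; may be absent. Origin: centre of its underside, z up
- pot4: white lidded pudding pot with a brass lid, a cylinder 48 mm across (lid 45 mm) and 50 mm tall; may be absent. Origin: centre of its underside, z up
- pot5: white lidded pudding pot with a brass lid, a cylinder 48 mm across (lid 45 mm) and 50 mm tall; may be absent. Origin: centre of its underside, z up
Things that resemble listed ones, but are neither listed nor needed, are in the scene too. Leave any turquoise look-alike of the pot4 alone.

How it is judged (in metres and radians):
On the way, in this order (a step that is already met when the one before it is completed fails the run):
1. every pot stands upright on the floor of the dish (x of pot1 in the frame of dish between -0.062 and 0.062 m and y of pot1 in the frame of dish between -0.125 and 0.125 m and z of each of pot1, pot2, pot3, pot4, pot5 in the frame of dish below 0.014 m and angle between each of pot1, pot2, pot3, pot4, pot5's own z axis and vertical below 0.12 rad and x of pot2 in the frame of dish between -0.062 and 0.062 m and y of pot2 in the frame of dish between -0.125 and 0.125 m and x of pot3 in the frame of dish between -0.062 and 0.062 m and y of pot3 in the frame of dish between -0.125 and 0.125 m and x of pot4 in the frame of dish between -0.062 and 0.062 m and y of pot4 in the frame of dish between -0.125 and 0.125 m and x of pot5 in the frame of dish between -0.062 and 0.062 m and y of pot5 in the frame of dish between -0.125 and 0.125 m), for 0.2 s.
2. the thermometer is clipped onto the dish's rim at the red mark, probe inside, and let go (y of clip in the frame of dish_mark between -0.015 and 0.015 m and x of clip in the frame of dish_mark between -0.006 and 0.006 m and z of clip in the frame of dish_mark below 0.006 m and x of clip_probe in the frame of dish_mark above 0.015 m and angle between clip's own z axis and vertical below 0.2 rad and value of joint clip_jaw between 0.12 and 0.45 rad and contact force between clip and the fingers below 0.1 N and linear speed of clip below 0.02 m/s), for 0.3 s.
3. the timer knob has been wound clockwise to its stop (value of joint timer_knob above 4.3 rad), for 0.1 s.
4. the timer's white line points at its red mark (value of joint timer_knob between 2.28 and 2.52 rad), for 0.2 s.
At the end, for the whole second after the job is handed in: every pot stands upright on the dish's floor, at rest; the clip is clamped on the near rim within 15 mm of the mark, bridge within 6 mm of the rim, upright within 0.2 rad, probe inside the dish, released; the timer knob is at 2.4 rad within 0.12 rad (all of step 1 and all of step 2 and all of step 4 and linear speed of each of pot1, pot2, pot3, pot4, pot5 below 0.02 m/s); the robot touches nothing.
It fails at once if the pepper mill is knocked over or shifted by more than 3 cm (distance of mill from where it was at the start of the episode above 0.03 m or angle between mill's own z axis and vertical above 0.4 rad).
It fails at once if the oil bottle is knocked over or shifted by more than 3 cm (distance of oil from where it was at the start of the episode above 0.03 m or angle between oil's own z axis and vertical above 0.4 rad).
It fails at once if the salt crock is knocked over or shifted by more than 3 cm (distance of crock from where it was at the start of the episode above 0.03 m or angle between crock's own z axis and vertical above 0.4 rad).
Of pot1, pot2, pot3, pot4, pot5 only 3 to 5 are there at a start; the rules pass over those that are not, and their reading is None.
At some moment in a run one of pot1, pot2, pot3, pot4, pot5 may be knocked a few centimetres aside while the robot is not near it.
It also fails if it takes over 210 s, if anything falls off the work surface, if the arm or the gripper's body presses on something with over 40 N, if the wrist force passes 120 N, or if a joint passes its speed limit or range.

## Working session

There is one attempt and no reset: what is moved stays moved. The work goes in short steps, each a Python script; the robot and the scene stay as the last script left them, time stands still between calls to the robot, and variables do not carry over. Pictures are saved under pics/ and viewed, at most 14 in all, crops included, and the job is handed in when it is done.

```bash
mkdir -p pics; ls
python3 - <<'E'
from rig import arm
import cv2,numpy as np
for n in("top","side"):
    im=arm.snapshot(n); cv2.imwrite(f"pics/{n}0.png",cv2.resize(im[:,:,::-1],(800,600),interpolation=cv2.INTER_CUBIC))
    cv2.imwrite(f"pics/raw_{n}0.png",im[:,:,::-1])
    c=arm.get_calibration(n);print(n,np.round(c["intrinsics"],2).tolist(),np.round(c["cam_to_world"],3).tolist())
print(arm.grip_depth,arm.current_tool_rot(),arm.current_width(),arm.current_t())
E
```

```text
pics
top [[473.22, 0.0, 259.46], [0.0, 473.22, 190.04], [0.0, 0.0, 1.0]] [[-0.005, -0.983, 0.181, 0.209], [-1.0, 0.004, -0.01, 0.029], [0.009, -0.181, -0.983, 1.71], [0.0, 0.0, 0.0, 1.0]]
side [[385.8, 0.0, 251.81], [0.0, 385.8, 195.46], [0.0, 0.0, 1.0]] [[0.954, -0.208, 0.215, 0.299], [-0.299, -0.642, 0.706, -0.756], [-0.009, -0.738, -0.675, 0.84], [0.0, 0.0, 0.0, 1.0]]
0.0188 [[-9.36325387e-01  3.51133227e-01 -4.75346286e-04]
 [ 3.51133539e-01  9.36324819e-01 -1.03467163e-03]
 [ 8.17709371e-05 -1.13569934e-03 -9.99999352e-01]] 0.09127311518245493 0.1
```

View pics/top0.png

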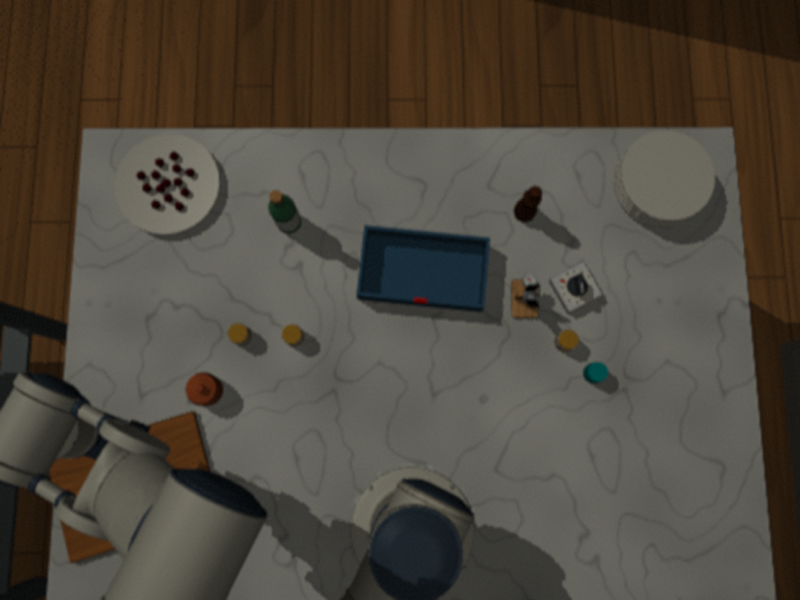

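View pics/side0.png

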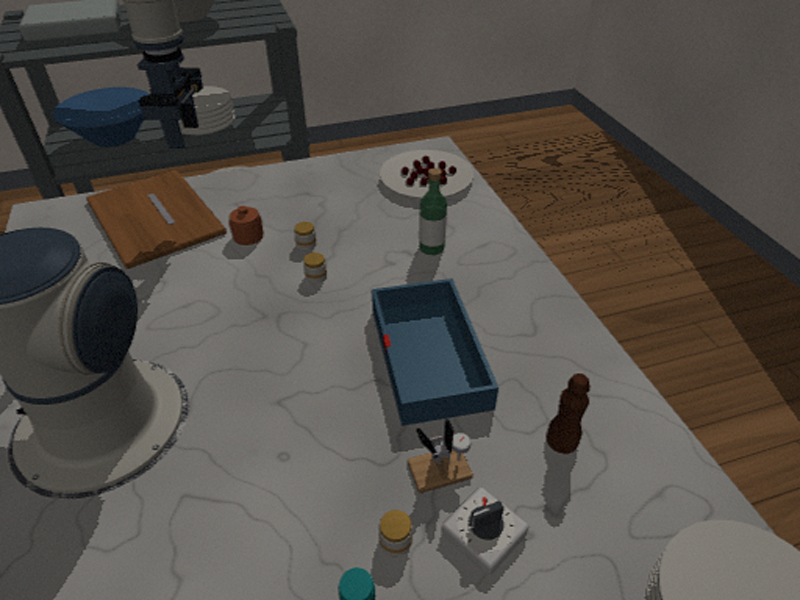

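The top view shows three brass lids at (238,333), (292,335) and (567,340). The turquoise look-alike is at (596,372), the crock at (204,389), the dish around (425,268), the stand at (525,298) and the timer at (577,288). The brass-lidded white ones are the pots, and the side view agrees. Next I'll look at enlarged crops.

Run:
```python
import cv2,numpy as np
t=cv2.imread("pics/raw_top0.png");s=cv2.imread("pics/raw_side0.png")
def crop(im,x,y,w,h,k,name):
    c=cv2.resize(im[y:y+h,x:x+w],None,fx=k,fy=k,interpolation=cv2.INTER_CUBIC)
    cv2.imwrite(name,cv2.convertScaleAbs(c,alpha=1.6))
crop(t,220,140,180,110,4.4,"pics/ct.png") if 0 else crop(t,225,140,160,105,5,"pics/ct.png")
crop(s,235,175,110,115,5,"pics/cs1.png")
crop(s,210,260,135,115,5,"pics/cs2.png")
for n,im in(("top",t),("side",s)):
    h=cv2.cvtColor(im,cv2.COLOR_BGR2HSV)
    for lab,m in(("brass",(h[...,0]>15)&(h[...,0]<28)&(h[...,1]>170)&(h[...,2]>70)),("red",((h[...,0]<6)|(h[...,0]>174))&(h[...,1]>170)&(h[...,2]>90))):
        k,l,st,c=cv2.connectedComponentsWithStats(m.astype(np.uint8))
        print(n,lab,[(np.round(c[i],1).tolist(),st[i,2:].tolist()) for i in range(1,k) if st[i,4]>3])
```

```text
top brass [([151.9, 212.9], [11, 11, 101]), ([186.5, 213.6], [12, 11, 96]), ([363.3, 217.0], [12, 11, 102])]
top red [([268.5, 191.5], [8, 2, 14])]
side brass []
side red [([247.2, 217.6], [4, 8, 20]), ([309.8, 320.7], [2, 5, 6])]
```

View pics/ct.png

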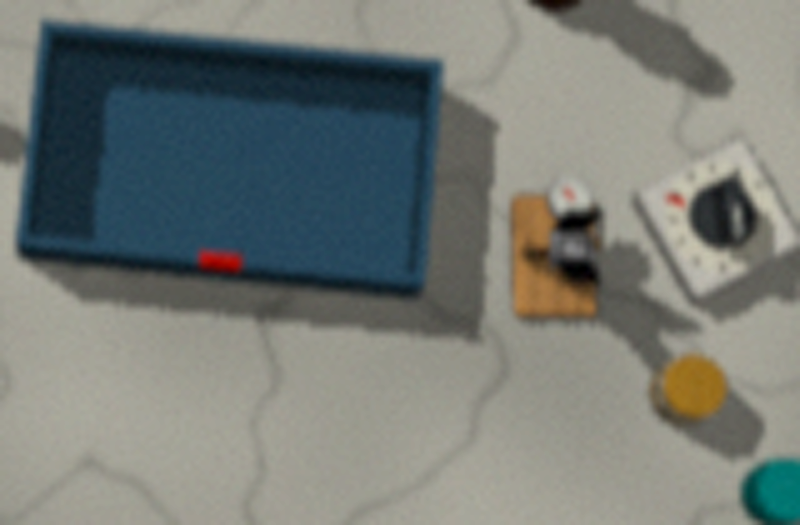

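View pics/cs1.png

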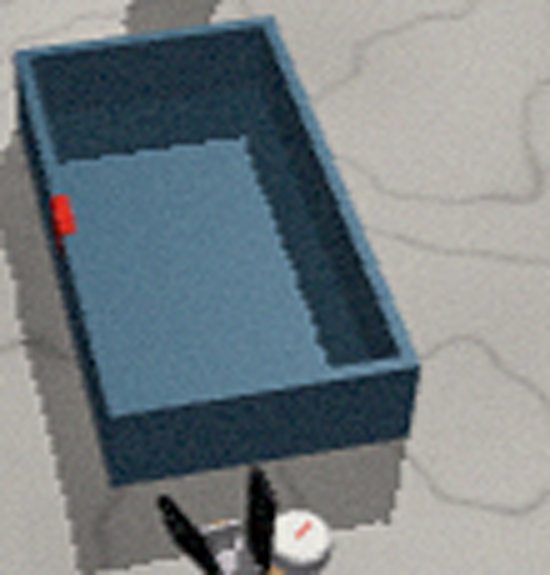

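View pics/cs2.png

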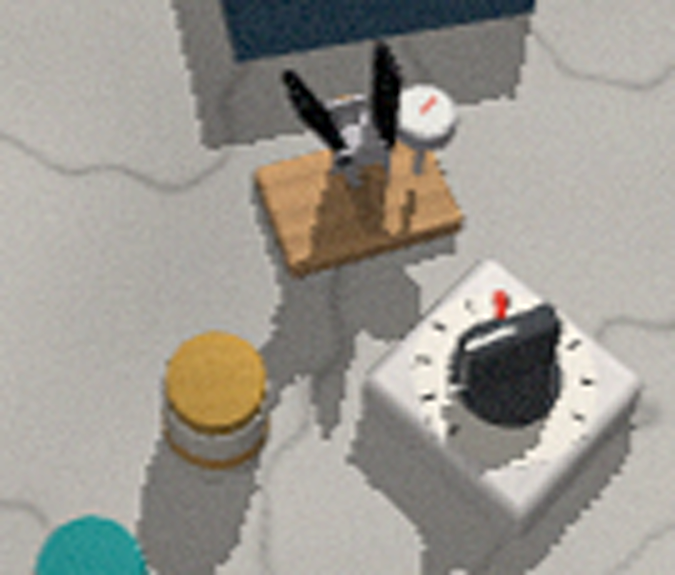

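The crops confirm three things:
- **Clip:** it sits on its stand with the dial on the +x side. The dial is at ct (570,193) and cs2 (427,110).
- **Timer:** the red mark is at cs2 (500,300), and the white line points towards about −x.
- **Pots:** the brass-lidded pot is at cs2 (216,381), with the turquoise one outside and to its left.

Next I'll fit poses from both views.

```bash
cat > vis.py <<'E'
from rig import arm
import numpy as np
from scipy.optimize import least_squares
C={n:arm.get_calibration(n) for n in("top","side")}
def proj(n,P):
    c=C[n];M=np.linalg.inv(c["cam_to_world"]);p=np.atleast_2d(P)@M[:3,:3].T+M[:3,3]
    q=p@c["intrinsics"].T;return q[:,:2]/q[:,2:]
def ray(n,uv,z):
    c=C[n];d=c["cam_to_world"][:3,:3]@np.linalg.solve(c["intrinsics"],[uv[0],uv[1],1.]);o=c["cam_to_world"][:3,3]
    return (o+d*(z-o[2])/d[2])
def fit(obs,x0):
    "obs: list of (cam, model xyz, uv); returns x,y,yaw"
    def r(p):
        c,s=np.cos(p[2]),np.sin(p[2]);R=np.array([[c,-s,0],[s,c,0],[0,0,1]])
        return np.concatenate([(proj(n,R@np.array(m)+[p[0],p[1],0])[0]-uv) for n,m,uv in obs])
    s=least_squares(r,x0);return s.x,np.round(s.fun.reshape(-1,2),1).tolist()
E
python3 - <<'E'
from vis import *
ct=lambda u,v:np.array([225+u/5-.4,140+v/5-.4]); c1=lambda u,v:np.array([235+u/5-.4,175+v/5-.4]); c2=lambda u,v:np.array([210+u/5-.4,260+v/5-.4])
a,b=.083,.146
print("dish",fit([("top",(a,b,.06),ct(43,22)),("top",(a,-b,.06),ct(441,62)),("top",(-a,b,.06),ct(19,243)),("top",(-a,-b,.06),ct(420,285)),
 ("side",(-a,b,.06),c1(17,53)),("side",(a,b,.06),c1(272,18)),("side",(a,-b,.06),c1(420,368)),("side",(-a,-b,.06),c1(110,415))],[.5,0,0]))
print("mark",ray("top",(268.5,191.5),.06),ray("side",(247.2,217.6),.06))
x,y=.045,.03
print("stand",fit([("top",(x,y,.012),ct(513,193)),("top",(-x,y,.012),ct(514,317)),("top",(-x,-y,.012),ct(597,317)),
 ("side",(-x,y,.012),c2(255,172)),("side",(x,-y,.012),c2(462,215)),("side",(-x,-y,.012),c2(298,265))],[.5,-.2,0]))
print("dial",ray("top",ct(569,193),.071),ray("side",c2(427,107),.071))
h=.046
print("timer",fit([("top",(h,h,.03),ct(633,195)),("top",(h,-h,.03),ct(740,135)),("side",(-h,h,.03),c2(368,382)),("side",(h,h,.03),c2(488,260)),("side",(h,-h,.03),c2(640,380)),("side",(-h,-h,.03),c2(518,522))],[.5,-.35,.5]))
print("red",ray("top",ct(675,200),.03),ray("side",c2(500,300),.03))
print("bar ends top: -",ray("side",c2(462,355),.072),ray("side",c2(550,310),.072),ray("side",c2(520,327),.072))
for n,t,s in(("A",(151.9,212.9),np.array([305,227])*.64),("B",(186.5,213.6),np.array([315,259])*.64),("C",(363.3,217),c2(216,381))):print(n,ray("top",t,.05),ray("side",s,.05))
for n,t,s in(("oil",(290,225),(432,250)),("mill",(524,213),(565,448)),("crock",(204,392),(247,240)),("turq",(594,378),None)):print(n,ray("top",np.array(t)*.64,.0),s and ray("side",np.array(s)*.64,0))
E
```

```text
dish (array([ 0.58621219, -0.03035708, -0.10940929]), [[0.3, -0.8], [1.2, -0.5], [-0.3, -0.0], [1.5, 0.1], [-0.9, -1.0], [0.0, -1.0], [-0.1, -0.8], [-0.5, -0.1]])
mark [ 0.5070854  -0.01917384  0.06      ] [ 0.50744776 -0.02369098  0.06      ]
stand (array([ 0.51985432, -0.26700631,  0.01919216]), [[-0.1, 0.1], [1.0, -0.5], [0.8, -0.9], [-0.8, -1.4], [0.8, -0.2], [-1.1, 0.5]])
dial [ 0.5520616  -0.26692992  0.071     ] [ 0.5515101  -0.26986347  0.071     ]
timer (array([ 0.54203943, -0.38835772,  0.49528235]), [[1.4, -0.4], [1.7, -0.2], [-2.5, -0.0], [-0.7, -2.2], [1.6, -0.6], [0.6, 0.7]])
red [ 0.55518822 -0.35123127  0.03      ] [ 0.55691432 -0.35249568  0.03      ]
bar ends top: - [ 0.51776361 -0.39213683  0.072     ] [ 0.56226516 -0.38437027  0.072     ] [ 0.5465932  -0.38776182  0.072     ]
A [0.43369955 0.39257861 0.05      ] [0.43857306 0.38473208 0.05      ]
B [0.43071169 0.27063797 0.05      ] [0.43579311 0.26199736 0.05      ]
C [ 0.41603816 -0.35392231  0.05      ] [ 0.41765683 -0.3604967   0.05      ]
oil [0.699344   0.28719503 0.        ] [7.07041028e-01 2.75812951e-01 1.11022302e-16]
mill [ 0.72767223 -0.27401447  0.        ] [ 7.30125201e-01 -2.93112768e-01  1.11022302e-16]
crock [0.30372777 0.47487843 0.        ] [0.30707917 0.44733103 0.        ]
turq [ 0.33154509 -0.42234356  0.        ] None
```

The poses agree with each other: the mark from the dish fit is (0.508,−0.022), which matches the direct ray, and the dial is 32 mm from the stand centre. Now I'll move to the pots.

```bash
cat > h.py <<'E'
from vis import *
import cv2
def R(th):
    y=np.array([np.cos(th),np.sin(th),0]);z=np.array([0,0,-1.]);return np.column_stack([np.cross(y,z),y,z])
def best(p,th):
    c=[R(th),R(th+np.pi)];q=[arm.solve_ik(p,r) for r in c]
    k=min((i for i in(0,1) if q[i] is not None),key=lambda i:abs(q[i][5]));return c[k]
D=np.array([.5868,-.0304]);YAW=-.1094
def dish(x,y):
    c,s=np.cos(YAW),np.sin(YAW);return D+[c*x-s*y,s*x+c*y]
def brass(name=None):
    im=arm.snapshot("top")[:,:,::-1]
    if name:cv2.imwrite(name,im)
    h=cv2.cvtColor(im,cv2.COLOR_BGR2HSV)
    m=(h[...,0]>15)&(h[...,0]<28)&(h[...,1]>170)&(h[...,2]>60)
    k,l,st,c=cv2.connectedComponentsWithStats(m.astype(np.uint8))
    return [(np.round(ray("top",c[i],.05)[:2],3).tolist(),int(st[i,4])) for i in range(1,k) if st[i,4]>25]
def pot(xy,dst,thp=np.pi/2):
    p=np.array([*xy,.2]);r=best(p,thp);arm.move_to(p,r)
    arm.move_l([*xy,.02],r,.12);arm.grip(.03)
    w=arm.current_width();print("w",round(w,4),arm.current_grasp_force())
    if not .04<w<.055:return False
    arm.move_l([*xy,.24],r,.2)
    q=np.array([*dst,.2]);r=best(q,YAW);arm.move_to(q,r)
    arm.move_l([*dst,.031],r,.12);print("w",round(arm.current_width(),4),arm.current_force().round(1))
    arm.grip(.064);arm.move_l([*dst,.2],r,.25);return True
E
python3 - <<'E'
from h import *
arm.grip(.091)
p=[.433,.268,.2];arm.move_to(p,best(p,np.pi/2));print(brass())
print(pot((.433,.268),dish(.02,.09)));print(arm.current_t(),brass("pics/b1.png"))
E
```

```text
[([0.424, 0.275], 46), ([0.416, -0.354], 102), ([0.422, 0.393], 33)]
w 0.0439 30.000154674053192
w 0.0439 [-0.4 -0.7 -0.7]
True
9.8 [([0.416, -0.354], 100)]
```

Run:
```python
from h import *
im=arm.snapshot("top")[:,:,::-1];s=arm.snapshot("side")[:,:,::-1]
o=np.hstack([cv2.resize(im[100:300,90:420],None,fx=1.2,fy=1.2),cv2.resize(s[100:300,150:480],None,fx=1.2,fy=1.2)])
o=np.vstack([cv2.resize(im[90:270,90:420],(780,425)) ]);cv2.imwrite("pics/v1.png",np.vstack([o,np.zeros((2,780,3),np.uint8)]))
cv2.imwrite("pics/v2.png",cv2.resize(s[90:290,150:415],(790,596)))
```

```text
(no output)
```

View pics/v2.png

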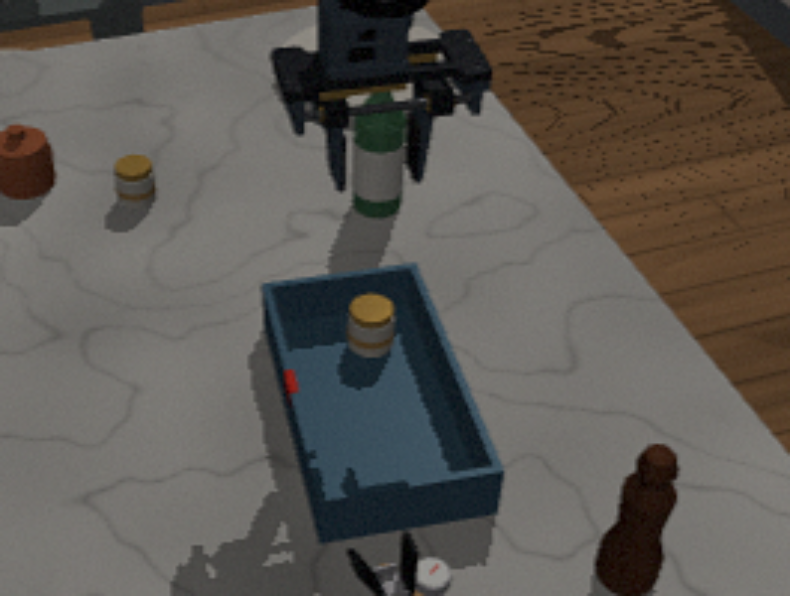

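The pot stands upright in the dish, and pot A (v2 (134,167)) hasn't moved.

Run:
```python
from h import *
arm.grip(.091)
print(pot((.435,.389),dish(.02,0.03)))
arm.grip(.091)
p=[.417,-.357,.2];arm.move_to(p,best(p,np.pi/2));print(brass())
```

```text
w 0.0436 30.000629425048828
w 0.0437 [-0.6 -1.1 -1.8]
True
[([0.617, 0.058], 101), ([0.61, -0.003], 100)]
```

Run:
```python
from h import *
print(pot((.417,-.357),dish(.02,-.05)))
p=[.4,.2,.3];arm.move_to(p,best(p,0));print(brass(),arm.current_t())
im=arm.snapshot("top")[:,:,::-1];s=arm.snapshot("side")[:,:,::-1]
cv2.imwrite("pics/v3.png",np.vstack([im[60:330,20:],s[100:384,20:]]))
```

```text
w 0.0438 30.00004291534424
w 0.0434 [ 0.4 -0.6 -0.4]
True
[([0.617, 0.058], 103), ([0.61, -0.002], 100), ([0.601, -0.08], 97)] 31.7583
```

View pics/v3.png

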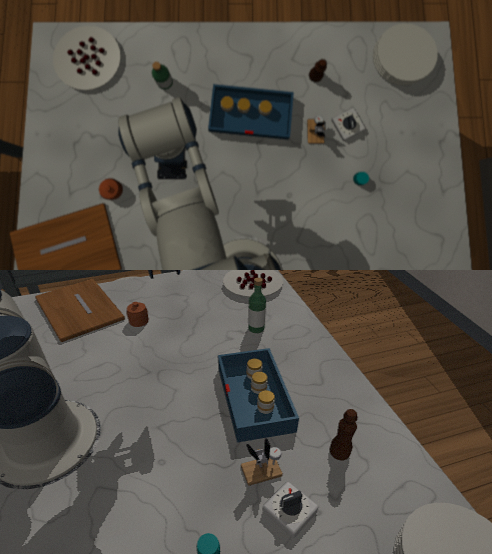

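All three pots are upright in the dish, and no others are on the counter. Next is the clip.

Run:
```python
from h import *
arm.grip(.091)
th=.019;g=np.array([.5215,-.268])+[-.0035,0]
r=best(np.array([*g,.2]),th)
arm.move_to([*g,.2],r);arm.move_l([*g,.0862],r,.08)
arm.grip(.02);print("w",arm.current_width(),arm.current_grasp_force(),arm.current_force().round(1))
arm.move_l([*g,.22],r,.08);print("w",arm.current_width(),arm.current_force().round(1),arm.current_t(),arm.current_joint_positions().round(0))
t=arm.snapshot("top")[:,:,::-1];s=arm.snapshot("side")[:,:,::-1]
cv2.imwrite("pics/v4.png",cv2.resize(s[150:330,200:400],None,fx=3.3,fy=3.3,interpolation=cv2.INTER_CUBIC))
```

```text
w 0.029962968940975113 30.00261425971985 [ 2.  -0.2  6.8]
w 0.030191605573405375 [-0.3  0.5 -1.2] 38.6 [-33.  23.  81.  -0.  76. -34.]
```

View pics/v4.png

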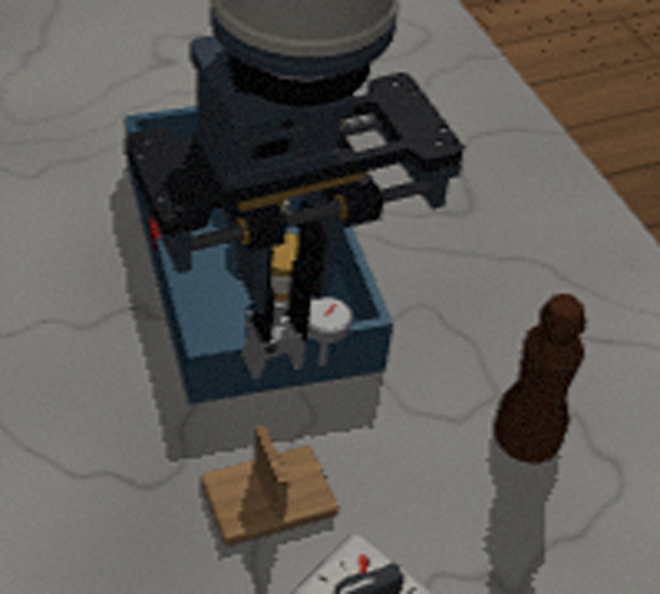

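The clip is held upright by its handles with the jaws open; the dial is at v4 (329,316). I'll check its offset in the grip, then place it.

Run:
```python
from h import *
print("dial",ray("side",(200+329/3.3-.4,150+314/3.3-.4),.2048),"expected",.518+.0335,-.268)
rim=dish(-.079,0);ex=np.array([np.cos(YAW),np.sin(YAW)])
g=rim+ex*(-.0035+.004)
q0=arm.current_tool_rot();b=0 if q0[0,1]>0 else np.pi
r=R(YAW+b);arm.move_to([*g,.22],r);arm.move_l([*g,.11],r,.08)
print(arm.current_joint_positions().round(0),arm.current_force().round(1))
for n in("top","side"):
    im=arm.snapshot(n)[:,:,::-1];cv2.imwrite(f"pics/v5{n}.png",im)
s=cv2.imread("pics/v5side.png")
cv2.imwrite("pics/v5.png",cv2.resize(s[150:290,205:345],None,fx=4,fy=4,interpolation=cv2.INTER_CUBIC))
```

```text
dial [ 0.55125917 -0.2713205   0.2048    ] expected 0.5515 -0.268
[-9. 25. 99. -0. 56. -3.] [ 0.5 -0.9 -0.8]
```

View pics/v5.png

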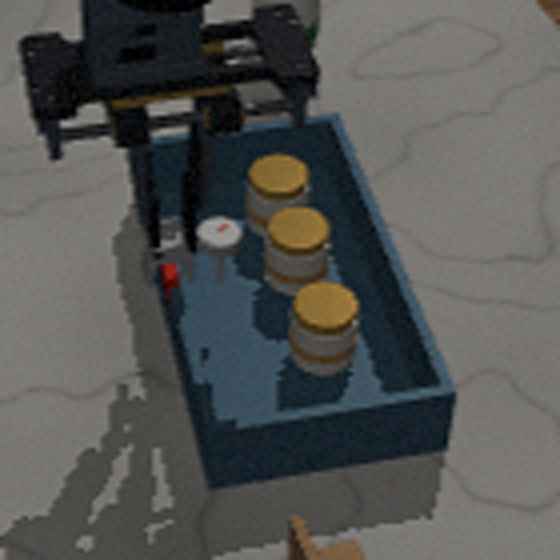

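The clip hangs over the red mark with the probe inside the dish. I'll lower it, press it home, settle the fixed jaw against the wall and release.

Run:
```python
from h import *
r=arm.current_tool_rot();ex=np.array([np.cos(YAW),np.sin(YAW),0]);ey=np.array([-ex[1],ex[0],0])
p=arm.current_ee_pos()+.0015*ey
f0=arm.current_force()
p[2]=.09;arm.move_l(p,r,.04);print(p,(arm.current_force()-f0).round(1))
while p[2]>.083:
    p[2]-=.001;arm.move_l(p,r,.02);f=arm.current_force()-f0
    if f[2]>8:break
print("down",p.round(4),f.round(1))
for i in range(7):
    q=p-ex*.001*(i+1);arm.move_l(q,r,.02);f=arm.current_force()-f0
    if abs(f@ex)>5:break
print("side",i,f.round(1))
arm.grip(.091);f=arm.current_force()
print(arm.current_width(),(f-f0).round(1));arm.sleep(.4)
q[2]=.25;arm.move_l(q,r,.15);q[:2]=[.4,.2];arm.move_to(q,best(q,0));print(brass(),arm.current_t())
s=arm.snapshot("side")[:,:,::-1];t=arm.snapshot("top")[:,:,::-1]
cv2.imwrite("pics/v6.png",np.hstack([cv2.resize(s[170:290,225:335],(550,600)),cv2.resize(t[150:210,250:275],(250,600))]))
cv2.imwrite("pics/raw6s.png",s);cv2.imwrite("pics/raw6t.png",t)
```

```text
[ 0.50917389 -0.02037566  0.09      ] [-0.8 -0.2  0.6]
down [ 0.5092 -0.0204  0.086 ] [-4.4  0.3 14. ]
side 6 [ 6.6 -0.8  2.3]
0.09124336067815404 [-0.6  0.4  1. ]
[([0.617, 0.058], 103), ([0.61, -0.003], 100), ([0.585, -0.105], 96)] 48.3667
```

View pics/v6.png

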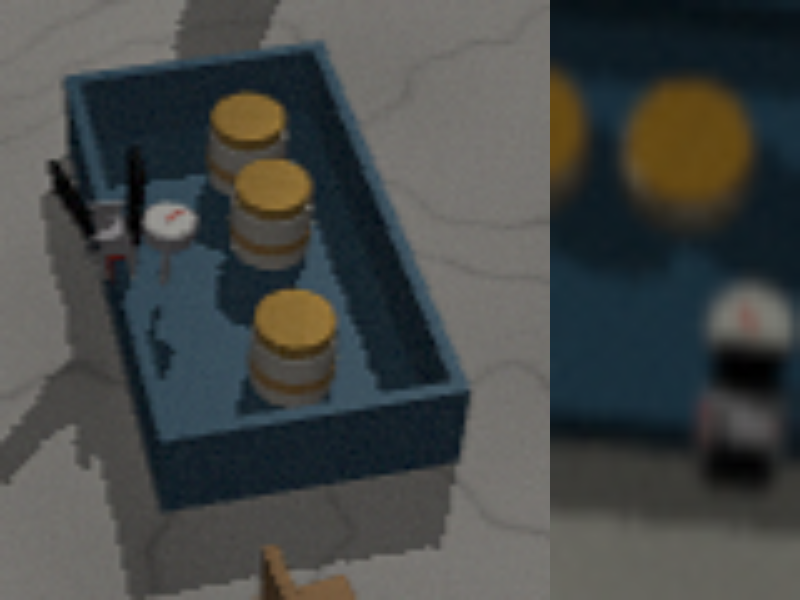

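The clip is on the rim at the mark and upright. One pot was nudged to dish coordinates of about (0.006,−0.075), which is still within limits and upright. Next I'll check how far down the clip sits and get the knob's pose.

Run:
```python
from h import *
for z in(.066,.071,.076,.081):print(z,ray("top",(250+75/4*1.066-.4 if 0 else 250+(748-550)/10-.45,150+325/10-.45),z)[:2].round(4),ray("side",(225+170/5-.4,170+220/5-.4),z)[:2].round(4))
print("exp",(dish(-.079+.03,0)))
s=cv2.imread("pics/raw6s.png")
o=cv2.resize(s[305:375,275:345],(600,600),interpolation=cv2.INTER_CUBIC)
cv2.imwrite("pics/v7.png",cv2.convertScaleAbs(o,alpha=1.6))
```

```text
0.066 [ 0.54   -0.0223] [ 0.5411 -0.0241]
0.071 [ 0.539  -0.0222] [ 0.5395 -0.0289]
0.076 [ 0.538 -0.022] [ 0.538  -0.0336]
0.081 [ 0.537  -0.0218] [ 0.5364 -0.0383]
exp [ 0.53809293 -0.02505009]
```

View pics/v7.png

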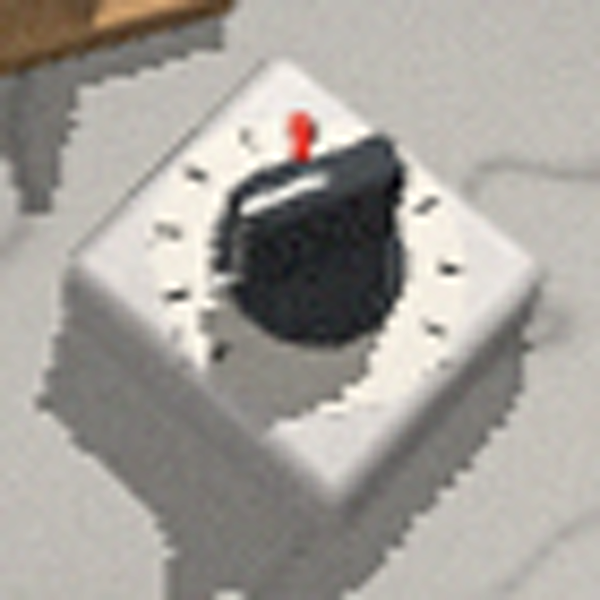

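The line runs from v7 (243,210) to (325,183), and the ticks are clear: tick 0 at (218,352), 1.0 at (168,232), 2.0 at (250,140), 4.0 at (450,268) and 4.5 at (433,328). I'll fit the dial from these.

Run:
```python
from h import *
k=600/70;f=lambda u,v:(275+u/k-.44,305+v/k-.44)
T={0:(218,352),.5:(177,294),1:(168,232),1.5:(197,174),2:(250,140),3.5:(428,205),4:(450,268),4.5:(433,328)}
W=np.array([ray("side",f(*T[a]),.03)[:2] for a in T]);A=np.array(list(T))
def r(p):
    th=np.pi+p[2]-A;return np.r_[W[:,0]-p[0]-p[3]*np.cos(th),W[:,1]-p[1]-p[3]*np.sin(th)]
s=least_squares(r,[.54,-.388,.5,.038]);print(s.x,np.abs(s.fun).max())
e,m=[ray("side",f(*q),.072)[:2] for q in((243,210),(325,183))];d=e-m
print(e,m,np.hypot(*d)); print("joint",np.mod(np.pi+s.x[2]-np.arctan2(d[1],d[0]),2*np.pi))
```

```text
[ 0.54399605 -0.38699076  0.47404977  0.03605494] 0.0007916860931643024
[ 0.52099117 -0.3894647 ] [ 0.54342233 -0.38897662] 0.022436471058517087
joint 0.45229431628304084
```

The dial fit has a residual under 1 mm: centre (0.544,−0.388), knob now at about 0.45 rad. I can turn it on joint 6 alone (closing angle = j1 − j6), in a single grip.

```bash
cat > k.py <<'E'
from h import *
YT=.474
def ja(q): # knob value if bar is aligned with the pads (closing axis = bar + 90deg)
    th=np.radians(q[0]-q[5]); # closing angle
    return th
E
python3 - <<'E'
from h import *
YT=.474;c=[.5438,-.3875]
arm.grip(.091)
def knob():
    q=arm.current_joint_positions();line=np.radians(q[0]-q[5])+np.pi  # start: closing=218.. see below
    return q
p=[*c,.2];q=np.array(arm.solve_ik(p,R(np.radians(91.2))))
q[5]=q[0]-91.2;arm.move_joints(q);print("start q",q.round(1),arm.current_ee_pos().round(4),arm.current_tool_rot()[:,1].round(3))
print(R(np.radians(91.2))[:,1])
E
```

```text
start q [ -40.6   31.4   69.9   -0.    78.7 -131.8] [ 0.5441 -0.3869  0.2001] [-0.021  1.     0.   ]
[-0.02094242  0.99978068  0.        ]
```

```bash
rm k.py
cat >> h.py <<'E'
def val():
    q=arm.current_joint_positions();return .474-np.radians(q[0]-q[5]-90)
def turn(v,tmax=None):
    q=np.array(arm.current_joint_positions());q[5]+=np.degrees(v-val());arm.move_joints(q)
E
python3 - <<'E'
from h import *
p=arm.current_ee_pos();r=arm.current_tool_rot();p[2]=.0432;arm.move_l(p,r,.08)
print("at",arm.current_force().round(1));arm.grip(.005);print("w",arm.current_width(),arm.current_force().round(1),val())
t0=arm.current_torque()[2];T=[]
for v in(1.5,2.5,3.3,4,4.2):
    turn(v);T.append((round(val(),3),round(arm.current_torque()[2]-t0,2)))
v=4.2
while v<4.75:
    v+=.04;turn(v);t=arm.current_torque()[2]-t0;T.append((round(val(),3),round(t,2)))
    if v>4.3 and abs(t)>abs(T[3][1])+.35:break
print(T,arm.current_width(),arm.current_force().round(1),arm.current_t())
E
```

```text
at [-0.4  0.3 -0. ]
w 0.014103374256566045 [1.2 5.7 2.5] 0.4521574737083387
[(np.float64(1.498), np.float64(0.02)), (np.float64(2.498), np.float64(0.04)), (np.float64(3.297), np.float64(-0.03)), (np.float64(3.996), np.float64(0.1)), (np.float64(4.194), np.float64(0.03)), (np.float64(4.236), np.float64(0.08)), (np.float64(4.277), np.float64(0.04)), (np.float64(4.318), np.float64(0.02)), (np.float64(4.358), np.float64(0.04)), (np.float64(4.398), np.float64(0.01)), (np.float64(4.438), np.float64(0.01)), (np.float64(4.478), np.float64(0.03)), (np.float64(4.518), np.float64(0.71))] 0.01363602946048797 [-2.8  1.6  2.3] 60.15
```

The torque rises at 4.52, so the knob is at the stop and the angle calibration holds. Now back to 2.4.

Run:
```python
from h import *
arm.sleep(.3);turn(3.2);turn(2.39);arm.sleep(.2);print(val());arm.grip(.06)
p=arm.current_ee_pos();p[2]=.25;arm.move_l(p,None,.15)
q=[.4,.2,.3];arm.move_to(q,best(q,0));arm.sleep(.5);print(brass(),arm.current_t())
s=arm.snapshot("side")[:,:,::-1]
cv2.imwrite("pics/v8.png",cv2.convertScaleAbs(cv2.resize(s[175:375,215:415],(600,600),interpolation=cv2.INTER_CUBIC),alpha=1.4))
```

```text
2.391256909771085
[([0.617, 0.058], 102), ([0.61, -0.002], 100), ([0.585, -0.105], 96)] 67.8083
```

View pics/v8.png

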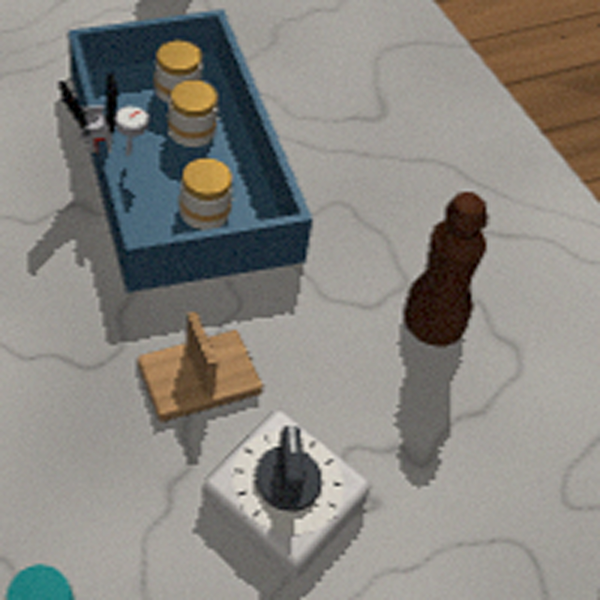

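The knob's line points at the red mark, at v8 (291,430). The three pots stand upright in the dish, and the clip is home at the mark.

```bash
python3 -c "
from rig import arm
print(arm.sign_off())"
```

```text
the job is handed in; nothing more can be done
None
```

I handed the job in after about 68 s of robot time: the three pots stand upright in the dish (one got nudged about 3 cm but is still within limits), the thermometer is clipped on at the red mark, and the timer was wound to its stop and set back to about 2.39 rad; the sign-off returned no verdict.

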